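Pack boards under a kitchen terrine press and hold it down

ROBOT

A 6-joint arm with a two-finger parallel gripper is mounted at the origin on the work surface. World frame = base frame: x ahead of the robot, y to its left, z up, the work surface at z = 0. Lengths are in m, angles in rad, forces in N, time in s.
With the tool pointing down it reaches from about 0.375 to 0.975 m from the base axis. Payload 3.8 kg.
Tool frame: the origin (TCP) lies at the very end of the fingers, on their centre line; the grasp point (between the pads) lies 19 mm behind it; z points along the fingers, y is the line along which they close (so a half turn about z gives the same grasp; the last joint's range is limited). The gripper opens to 88 mm and grips with 3 to 60 N. Pads are 18 mm wide; open, the fingers measure 123 mm over their backs; the gripper's body (75 mm by 187 mm) begins 45 mm behind the grasp point.
Start: joints at [1.297, 0.264, 1.604, -0, 1.274, -0.037], TCP at [0.158, 0.656, 0.239] pointing down, gripper open.
Joint ranges: [-2.63, 2.63], [-0.94, 2.18], [0.31, 2.57], [-1.31, 4.45], [0, 2.66], [-2.55, 2.55]. Speed limits (rad/s): [2.57, 2.57, 3.14, 3.14, 3.14, 3.14].

INTERFACE

Orientations are given as a unit quaternion [x, y, z, w].
In Python, from bench import * gives the robot as it stands.
- The arm moves only by the shell command python3 -m creep 'ROWS' [OPENING] [FORCE]. ROWS is JSON, a list of rows, each a list of 6 numbers: the shift along the tool's x, y, z in m, then the turn, a rotation vector about the tool's x, y, z in degrees. A call has 1 to 5 rows; each row is the pose to reach, as a shift and turn from the pose commanded when the call began, along the tool's axes at that moment; what a row does not reach only later rows make up. A row lasts 1/8 s, in which the tool goes at most 62.5 mm and 10.7 degrees, less where a joint would pass 70% of its speed; a pose out of reach is approached as far as the arm can. A call with a gripper value outside its range is refused whole. OPENING is the opening, from 0 (shut) to 1 (fully open), set as the call begins (- or left out, the last holds). The fingers move at their own pace and stop on an object; FORCE is the grip in N (left out, the last holds). Time passes only in rows, so rows that repeat a pose let the fingers close. It gives the time, the measured TCP pose, the force, the opening and the grip force at its end, in the units of the state.
- read_state(): the state, without advancing time (a new reading comes with each control period).
- grab_frame(name): name is "side" or "top"; returns the picture (384x512x3 uint8, blue, green, red); there is no depth.
- calibration(name): a dict with "intrinsics" (3x3 intrinsics, pixels), "T" (4x4, takes a point from camera to world coordinates). Camera axes: x right, y up, looking along -z (the intrinsics and any distortion apply to the point x, -y, -z); pixel columns grow to the right and rows downward; lengths in m; the calibration is good to about 2 mm. A picture is of the moment at which its call begins. calibration takes no time and is no camera call.
- sign_off(): hands the job in; it is judged then, once.
The state is a dict: "time": time; "qpos": joint angles; "qd": joint speeds; "joint_torque": joint torques, N m; "position": TCP position; "eef_rot": TCP orientation; "force": force on the tool from outside, world axes, zero at the start; "ft_torque": the same for the moment, N m; "opening": finger opening in m; "gripper_force": force on a finger pad.
Only numpy, scipy, OpenCV 4.12 (cv2) and the standard library are available. Lean on these libraries where they do the work, as an engineer would, in place of code of your own. Each camera call takes 0.05 s, during which the arm holds its last target. There are 200 camera calls.

TASK

First press the spring plunger of the terrine press all the way down to its stop, to feel that it falls short of the wooden board lying on the loaf tin under it, and let it spring back up. Then lay more of the loose boards flat on that one, squarely one on another with their ends under the plunger's foot, just as many as it takes for the plunger to bear on the stack before it reaches its stop, not one too many, and leave the boards you do not need where they lie. Finish with the plunger pressed firmly down on the stack, clearly harder than its own spring pushes back, and keep holding it there; do not shift the tins and leave the crockery alone.

Things in the scene. Friction and masses are not known exactly. Their poses are not given: they have to be found in the camera images.
- press_axis (a point): on the counter (z 0) right below the plunger of the fixed grey C-shaped press. x runs from the plunger to the column, 67-103 mm behind it; the open side (-x) faces the robot. Overhead arm 40 mm wide, 128-156 mm up, reaches 22 mm in front of the axis. Two rails 10 mm high beside the tin, 43-57 mm off the axis, start 50 mm in front of it
- knob_top (a point): centre of the flat top of the plunger's black knob, a 46 mm disc; 223 mm above the counter at rest, 183 mm at the stop. z up
- plunger (a joint): how far the plunger is pressed, m: 0 up at rest, 0.040 at its hard stop. Spring 1 N at first, 6 N at the stop; it springs back by itself; push beyond that at the stop goes into the frame. Its foot, a 30 mm disc, has its flat underside 103 mm above the counter at rest, 63 mm at the stop
- tin_low: lower lidded steel loaf tin, 100 x 66 x 38 mm high, flat lid, 0.8 kg, loose; origin: centre of underside, x along its length. Either tin may be the one under the plunger (length along the press's x axis, centre about 15 mm in front of the axis, towards the open side); the other is a spare beside it. Each has a board on its lid
- tin_tall: the taller lidded loaf tin, the same but 48 mm high; origin: centre of its underside, x along its length
- board0: flat wooden pressing board, 140 x 36 x 10 mm, about 45 g, lying on the counter; origin: centre of its underside, x along its length, z up. All five are alike. Grip one across its 36 mm near one end, so the other end reaches under the foot: well placed with its centre about 48 mm in front of the press axis, its end 22 mm past it
- board1: flat wooden pressing board, 140 x 36 x 10 mm, about 45 g, lying on the counter; origin: centre of its underside, x along its length, z up. All five are alike. Grip one across its 36 mm near one end, so the other end reaches under the foot: well placed with its centre about 48 mm in front of the press axis, its end 22 mm past it
- board2: flat wooden pressing board, 140 x 36 x 10 mm, about 45 g, lying on the counter; origin: centre of its underside, x along its length, z up. All five are alike. Grip one across its 36 mm near one end, so the other end reaches under the foot: well placed with its centre about 48 mm in front of the press axis, its end 22 mm past it
- board3: flat wooden pressing board, 140 x 36 x 10 mm, about 45 g, lying on the lid of tin_low; origin: centre of its underside, x along its length, z up. All five are alike. Grip one across its 36 mm near one end, so the other end reaches under the foot: well placed with its centre about 48 mm in front of the press axis, its end 22 mm past it
- board4: flat wooden pressing board, 140 x 36 x 10 mm, about 45 g, lying on the lid of tin_tall; origin: centre of its underside, x along its length, z up. All five are alike. Grip one across its 36 mm near one end, so the other end reaches under the foot: well placed with its centre about 48 mm in front of the press axis, its end 22 mm past it
- mug: white mug, 82 mm across, 100 high; a bystander, origin at the centre of its underside
- tumbler: clear drinking glass, 68 mm across, 110 high; a bystander, origin at the centre of its underside
- bowl: white bowl, 130 mm across, 55 high; a bystander, origin at the centre of its underside

How it is judged:
On the way, in this order (a step that is already met when the one before it is completed fails the run):
1. the empty plunger is pressed down to its stop (value of joint plunger above 0.038 m), for 0.1 s.
2. the plunger has sprung back up (value of joint plunger below 0.01 m), for 0.1 s.
At the end, for the whole second after the job is handed in: Arm pushes the plunger (> 6 N), its foot bears on a board (> 2 N), at rest at 31.5-38.5 mm of stroke. Each board lies on the counter, where it was, or flat in the stack, within 0.2 rad of the press x axis, centre within 13 mm sideways and 62 mm before to 15 mm behind the axis, untouched by the arm (value of joint plunger between 0.0315 and 0.0385 m and velocity of joint plunger between -0.005 and 0.005 m/s and (contact force between plunger and board0 above 2 N or contact force between plunger and board1 above 2 N or contact force between plunger and board2 above 2 N or contact force between plunger and board3 above 2 N or contact force between plunger and board4 above 2 N) and contact force between any of the fingers, the arm and plunger above 6 N and (height (world z) of board0 below 0.006 m or distance of board0 from where it was at the start of the episode below 0.02 m or (height (world z) of board0 above 0.034 m and angle between board0's own z axis and vertical below 0.08 rad and angle between the x axis of board0 and the x axis of press_axis, either way round below 0.2 rad and x of board0 in the frame of press_axis between -0.062 and 0.015 m and y of board0 in the frame of press_axis between -0.013 and 0.013 m)) and (height (world z) of board1 below 0.006 m or distance of board1 from where it was at the start of the episode below 0.02 m or (height (world z) of board1 above 0.034 m and angle between board1's own z axis and vertical below 0.08 rad and angle between the x axis of board1 and the x axis of press_axis, either way round below 0.2 rad and x of board1 in the frame of press_axis between -0.062 and 0.015 m and y of board1 in the frame of press_axis between -0.013 and 0.013 m)) and (height (world z) of board2 below 0.006 m or distance of board2 from where it was at the start of the episode below 0.02 m or (height (world z) of board2 above 0.034 m and angle between board2's own z axis and vertical below 0.08 rad and angle between the x axis of board2 and the x axis of press_axis, either way round below 0.2 rad and x of board2 in the frame of press_axis between -0.062 and 0.015 m and y of board2 in the frame of press_axis between -0.013 and 0.013 m)) and (height (world z) of board3 below 0.006 m or distance of board3 from where it was at the start of the episode below 0.02 m or (height (world z) of board3 above 0.034 m and angle between board3's own z axis and vertical below 0.08 rad and angle between the x axis of board3 and the x axis of press_axis, either way round below 0.2 rad and x of board3 in the frame of press_axis between -0.062 and 0.015 m and y of board3 in the frame of press_axis between -0.013 and 0.013 m)) and (height (world z) of board4 below 0.006 m or distance of board4 from where it was at the start of the episode below 0.02 m or (height (world z) of board4 above 0.034 m and angle between board4's own z axis and vertical below 0.08 rad and angle between the x axis of board4 and the x axis of press_axis, either way round below 0.2 rad and x of board4 in the frame of press_axis between -0.062 and 0.015 m and y of board4 in the frame of press_axis between -0.013 and 0.013 m)) and contact force between each of the arm, the fingers and board0 below 0.2 N and contact force between each of the arm, the fingers and board1 below 0.2 N and contact force between each of the arm, the fingers and board2 below 0.2 N and contact force between each of the arm, the fingers and board3 below 0.2 N and contact force between each of the arm, the fingers and board4 below 0.2 N); the arm keeps its last pose, push and grip.
It fails at once if a tin is shifted by more than 20 mm (distance of any of tin_low, tin_tall from where it was at the start of the episode above 0.02 m).
It fails at once if crockery is shifted by more than 30 mm (distance of any of mug, tumbler, bowl from where it was at the start of the episode above 0.03 m).
It also fails if it takes over 67 s, if anything falls off the work surface, if the arm or the gripper's body presses on something with over 40 N, if the wrist force passes 120 N, or if a joint passes its speed limit or range.

## Working session

There is one attempt and no reset: what is moved stays moved. The work goes in short steps, Python scripts to look and compute and a shell command to move; the robot and the scene stay as the last step left them, time stands still between calls to the robot, and variables do not carry over. Pictures are saved under pics/ and viewed, at most 10 in all, crops included, and the job is handed in when it is done.

```bash
mkdir -p pics
cat > h.py <<'E'
from bench import *
import numpy as np, cv2
from scipy.spatial.transform import Rotation as R
def px2w(name,uv,z):
    c=calibration(name);K=np.array(c["intrinsics"]);T=np.array(c["T"])
    d=c.get("dist",c.get("distortion"))
    p=cv2.undistortPoints(np.array(uv,float).reshape(-1,1,2),K,None if d is None else np.array(d,float)).reshape(-1,2)
    o=[]
    for (a,b),zz in zip(p,np.broadcast_to(z,len(p))):
        r=T[:3,:3]@[a,-b,-1];t=(zz-T[2,3])/r[2];o.append(T[:3,3]+t*r)
    return np.array(o)
def w2px(name,P):
    c=calibration(name);K=np.array(c["intrinsics"]);T=np.array(c["T"])
    q=(np.array(P)-T[:3,3])@T[:3,:3];q=q*[1,-1,-1];q=q/q[:,2:]
    return (q@K.T)[:,:2]
def rows(target,yaw=None):
    s=read_state();Rm=R.from_quat(s["eef_rot"]);
    return Rm.inv().apply(np.array(target)-s["position"])
E
python3 - <<'E'
from h import *
s=read_state();print(s);
for n in("top","side"):
    print(n,calibration(n)); cv2.imwrite(f"pics/{n}0.png",cv2.resize(grab_frame(n),(800,600),interpolation=cv2.INTER_CUBIC))
print(R.from_quat(s["eef_rot"]).as_matrix())
E
```

```text
{'time': 0.0, 'qpos': array([ 1.29709063e+00,  2.64706612e-01,  1.60538374e+00, -6.95913735e-06,
        1.27369077e+00, -3.68700408e-02]), 'qd': array([ 6.04150151e-04, -1.63095853e-04,  2.75458119e-04, -1.61955935e-04,
       -6.80385632e-05,  9.35729448e-05]), 'joint_torque': array([-1.21877805e-03, -5.02100480e+01, -3.56874526e+01,  7.26642343e-02,
        2.95760238e-02, -2.23256166e-04]), 'position': array([0.15816456, 0.65547195, 0.2374141 ]), 'eef_rot': array([ 1.18140180e-01,  9.92996324e-01, -1.08158240e-03, -1.65953318e-04]), 'force': array([-0.04365101, -0.2584326 , -0.65344781]), 'ft_torque': array([0.02609086, 0.05566905, 0.04023141]), 'gripper_force': 0.0, 'opening': 0.0880565598426711}
top {'intrinsics': array([[412.24825985,   0.        , 251.68791659],
       [  0.        , 412.24825985, 193.36825255],
       [  0.        ,   0.        ,   1.        ]]), 'T': array([[ 0.01297983,  0.98143344, -0.19136334,  0.3634213 ],
       [-0.99965308,  0.00835014, -0.02497981,  0.05310435],
       [-0.02291811,  0.19162119,  0.98120135,  1.43339445],
       [ 0.        ,  0.        ,  0.        ,  1.        ]])}
side {'intrinsics': array([[364.8309086 ,   0.        , 252.93088875],
       [  0.        , 364.8309086 , 192.0888968 ],
       [  0.        ,   0.        ,   1.        ]]), 'T': array([[ 0.94835108,  0.18446204, -0.25807746,  0.35996792],
       [-0.31683556,  0.59096391, -0.7418739 , -0.64501112],
       [ 0.01566689,  0.78532504,  0.6188854 ,  0.73630548],
       [ 0.        ,  0.        ,  0.        ,  1.        ]])}
[[-9.72085740e-01  2.34625171e-01 -5.85138750e-04]
 [ 2.34625889e-01  9.72083456e-01 -2.10880319e-03]
 [ 7.40253908e-05 -2.18722621e-03 -9.99997605e-01]]
```

View pics/top0.png

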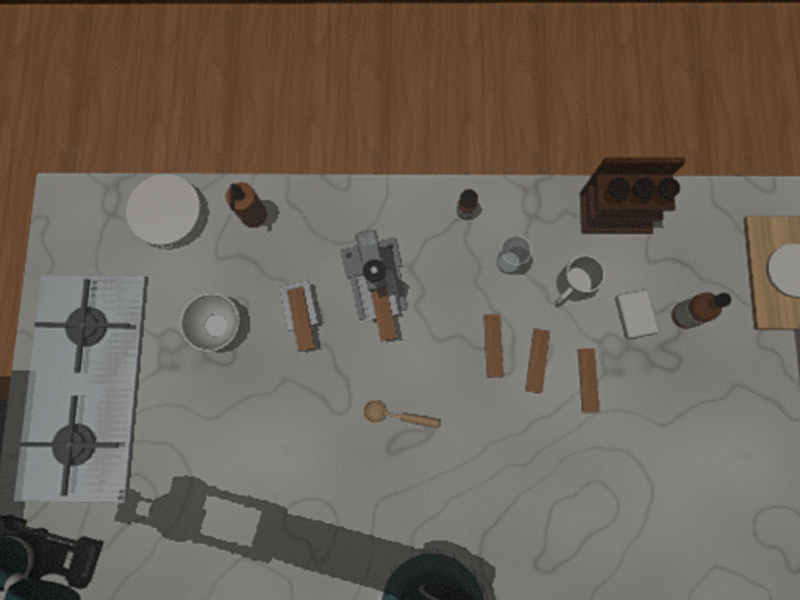

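View pics/side0.png

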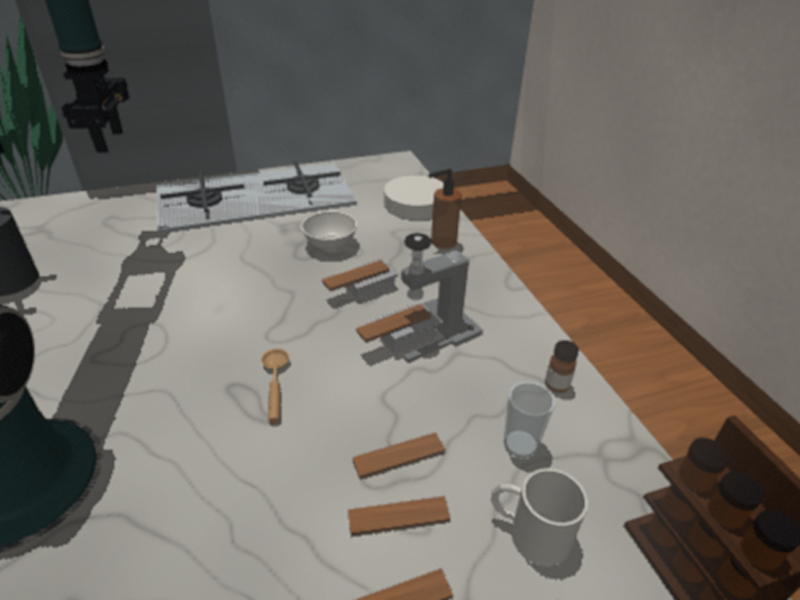

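Run:
```python
from h import *
t=grab_frame("top");s=grab_frame("side")
# top crop cols 170-290, rows 140-230 x6.5
cv2.imwrite("pics/topc.png",cv2.resize(t[140:230,170:290],None,fx=6.5,fy=6.5,interpolation=cv2.INTER_CUBIC))
cv2.imwrite("pics/topb.png",cv2.resize(t[190:270,300:400],None,fx=7,fy=7,interpolation=cv2.INTER_CUBIC))
cv2.imwrite("pics/sidec.png",cv2.resize(s[140:235,195:315],None,fx=6.25,fy=6.25,interpolation=cv2.INTER_CUBIC))
```

```text
(no output)
```

View pics/topc.png

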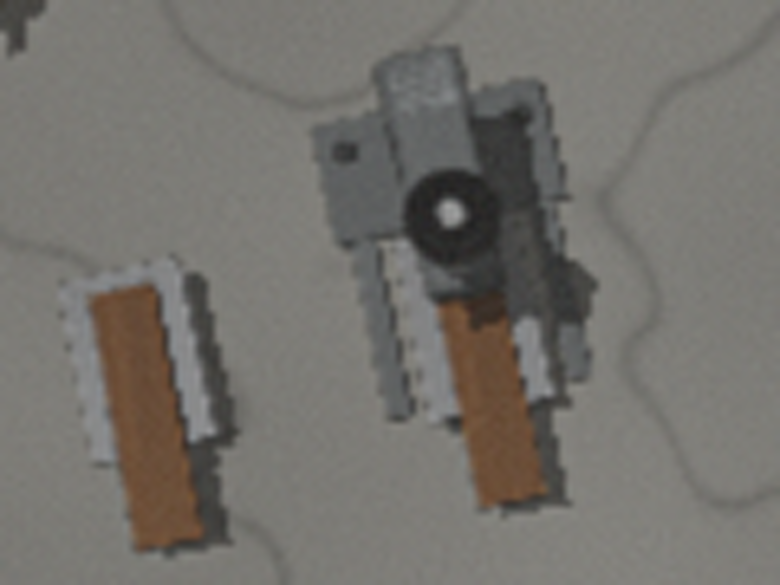

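View pics/topb.png

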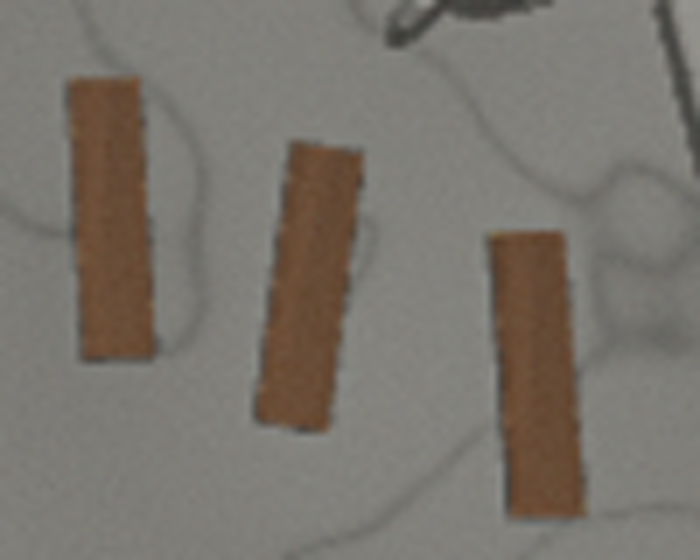

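View pics/sidec.png

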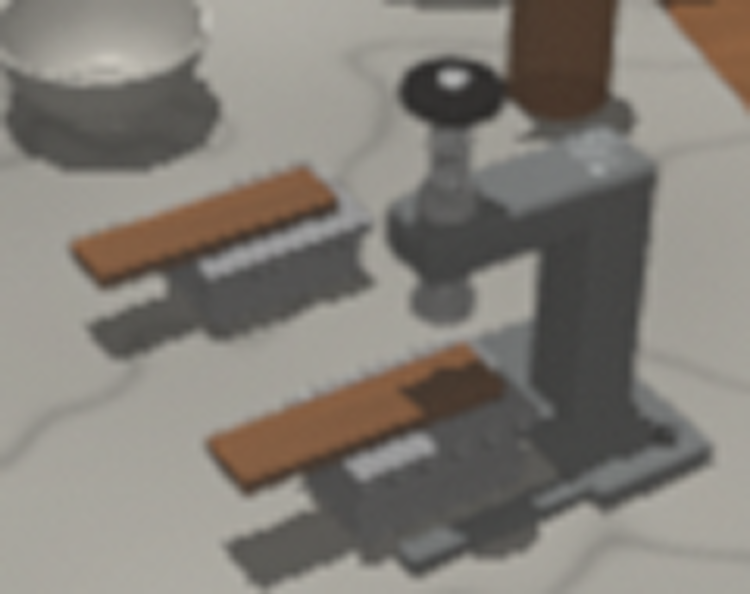

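The top crop shows the spare at left with its board's front corners at about (137,550) and (204,540). The pressed board's front corners are (482,508) and (548,490), and the knob is at (452,215). The side crop shows the same front corners at (72,243)/(100,278) and (210,443)/(247,482). I'll triangulate from these.

Run:
```python
from h import *
f=lambda p,s,o:(np.array(p,float)+.5)/s-.5+np.array(o)
top=lambda p:f(p,6.5,(170,140)); side=lambda p:f(p,6.25,(195,140)); tb=lambda p:f(p,7,(300,190))
for n,a,b in(("spareL",(137,550),(72,243)),("spareR",(204,540),(100,278)),("pressL",(482,508),(210,443)),("pressR",(548,490),(247,482)),("spareRearL",(92,296),(307,167)),("spareRearR",(156,285),(337,200)),("knob",(452,215),(452,90)),("knobhi",(450,211),(453,77))):
    best=min((np.linalg.norm(px2w("top",[top(a)],z)[0]-px2w("side",[side(b)],z)[0]),z) for z in np.arange(0.02,.25,.001))
    print(n,best,px2w("top",[top(a)],best[1])[0].round(4),px2w("side",[side(b)],best[1])[0].round(4))
print("knob",px2w("top",[top((452,215))],.223),px2w("side",[side((452,90))],.223))
for z in(.048,.058):
  print(z,"press side",px2w("top",[top((482,508)),top((548,490)),top((440,300)),top((505,300))],z).round(4).tolist())
for n,q in(("A",[(67,79),(140,77),(155,358),(80,361)]),("B",[(290,143),(363,153),(328,431),(255,422)]),("C",[(488,233),(564,231),(585,516),(509,518)])):
  w=px2w("top",[tb(p) for p in q],.01)[:,:2];c=w.mean(0);d=w[:2].mean(0)-w[2:].mean(0)
  print(n,c.round(4),"yaw",np.degrees(np.arctan2(d[1],d[0])).round(1),"L",np.linalg.norm(d).round(4),"W",np.linalg.norm(w[0]-w[1]).round(4))
# press yaw from side & rails in top view: left rail edges at z .01
w=px2w("top",[top((352,245)),top((390,418)),top((412,412)),top((375,240))],.01);print("rail",w.round(4),np.degrees(np.arctan2(*(w[0]-w[1])[1::-1])),np.degrees(np.arctan2(*(w[3]-w[2])[1::-1])))
w=px2w("top",[top((375,68)),top((405,205)),top((460,48)),top((483,160))],.156);print("arm",np.degrees(np.arctan2(*(w[0]-w[1])[1::-1])),np.degrees(np.arctan2(*(w[2]-w[3])[1::-1])))
w=px2w("top",[top((482,508)),top((440,300)),top((548,490)),top((507,305))],.053);print("board",np.degrees(np.arctan2(*(w[1]-w[0])[1::-1])),np.degrees(np.arctan2(*(w[3]-w[2])[1::-1])))
```

```text
spareL (np.float64(0.001409661613971582), np.float64(0.04600000000000003)) [0.5257 0.2941 0.046 ] [0.5271 0.2939 0.046 ]
spareR (np.float64(0.002471952773174113), np.float64(0.04700000000000003)) [0.5312 0.2591 0.047 ] [0.5337 0.2593 0.047 ]
pressL (np.float64(0.002296534343795636), np.float64(0.054000000000000034)) [0.5485 0.114  0.054 ] [0.5508 0.114  0.054 ]
pressR (np.float64(0.0007269605400628551), np.float64(0.05800000000000004)) [0.5577 0.0798 0.058 ] [0.5583 0.0794 0.058 ]
spareRearL (np.float64(0.0014137102345950449), np.float64(0.04700000000000003)) [0.6609 0.3236 0.047 ] [0.6621 0.3229 0.047 ]
spareRearR (np.float64(0.0011964815765554025), np.float64(0.04700000000000003)) [0.6671 0.2897 0.047 ] [0.668  0.2889 0.047 ]Traceback (most recent call last):
  File "<stdin>", line 5, in <module>
  File "<stdin>", line 5, in <genexpr>
  File "h.py", line 5, in px2w
    c=calibration(name);K=np.array(c["intrinsics"]);T=np.array(c["T"])
ValueError: time passes only in moves, steps and waits
```

```bash
cat >> h.py <<'E'
import functools
calibration=functools.lru_cache()(calibration)
E
cat > m.py <<'E'
from h import *
f=lambda p,s,o:(np.array(p,float)+.5)/s-.5+np.array(o)
top=lambda p:f(p,6.5,(170,140)); side=lambda p:f(p,6.25,(195,140)); tb=lambda p:f(p,7,(300,190))
print("knob",px2w("top",[top((452,215))],.223),px2w("side",[side((452,90))],.223))
for n,q in(("A",[(67,79),(140,77),(155,358),(80,361)]),("B",[(290,143),(363,153),(328,431),(255,422)]),("C",[(488,233),(564,231),(585,516),(509,518)])):
  w=px2w("top",[tb(p) for p in q],.01)[:,:2];c=w.mean(0);d=w[:2].mean(0)-w[2:].mean(0)
  print(n,c.round(4),"yaw",np.degrees(np.arctan2(d[1],d[0])).round(1),"L",np.linalg.norm(d).round(4),"W",np.linalg.norm(w[0]-w[1]).round(4))
w=px2w("top",[top((352,245)),top((390,418)),top((412,412)),top((375,240))],.01);print("rail",w.round(4),np.degrees(np.arctan2(*(w[0]-w[1])[1::-1])),np.degrees(np.arctan2(*(w[3]-w[2])[1::-1])))
w=px2w("top",[top((375,68)),top((405,205)),top((460,48)),top((483,160))],.156);print("arm",np.degrees(np.arctan2(*(w[0]-w[1])[1::-1])),np.degrees(np.arctan2(*(w[2]-w[3])[1::-1])))
w=px2w("top",[top((482,508)),top((440,300)),top((548,490)),top((507,305))],.058);print("board",w.round(4).tolist(),np.degrees(np.arctan2(*(w[1]-w[0])[1::-1])),np.degrees(np.arctan2(*(w[3]-w[2])[1::-1])))
E
python3 m.py
```

```text
knob [[0.66298231 0.12277812 0.223     ]] [[0.66020295 0.11259185 0.223     ]]
A [ 0.5467 -0.1323] yaw 1.9 L 0.1401 W 0.0364
B [ 0.5138 -0.2291] yaw -8.8 L 0.1389 W 0.0362
C [ 0.4724 -0.3382] yaw 1.7 L 0.1384 W 0.0372
rail [[0.6984 0.1894 0.01  ]
 [0.6028 0.1664 0.01  ]
 [0.6062 0.1546 0.01  ]
 [0.7013 0.1769 0.01  ]] 13.537565124890502 13.200165014052356
arm 13.254323469543252 12.179540456192845
board [[0.548, 0.1138, 0.058], [0.6578, 0.1377, 0.058], [0.5577, 0.0798, 0.058], [0.6554, 0.1025, 0.058]] 12.284049415768427 13.074337428225839
```

```bash
python3 -m creep '[[-0.04,-0.026,-0.04,0,0,0],[-0.08,-0.052,-0.04,0,0,0],[-0.12,-0.078,-0.04,0,0,0],[-0.16,-0.104,-0.04,0,0,0],[-0.2,-0.13,-0.04,0,0,0]]' 0 20
python3 -m creep '[[-0.045,-0.03,0,0,0,0],[-0.09,-0.06,0,0,0,0],[-0.135,-0.09,0,0,0,0],[-0.18,-0.12,0,0,0,0],[-0.225,-0.15,0,0,0,0]]'
python3 -m creep '[[-0.045,-0.03,0,0,0,-6],[-0.09,-0.06,0,0,0,-12],[-0.135,-0.09,0,0,0,-18],[-0.19,-0.12,0,0,0,-24],[-0.19,-0.12,0,0,0,-27]]'
python3 -c "
from h import *
s=read_state();print(s['qpos'],s['force'],rows([.6635,.1225,.235]))"
```

```text
time: 0.82
position: [0.3231, 0.4816, 0.2786]
eef_rot: [0.118, 0.993, -0.0, 0.0]
force: [0.0, -0.2, -0.1]
opening: 0.0401
gripper_force: 0.0
time: 1.45
position: [0.5067, 0.2828, 0.2786]
eef_rot: [0.118, 0.993, 0.0, 0.0]
force: [0.3, 0.5, -0.4]
opening: 0.0005
gripper_force: 0.0
time: 2.08
position: [0.6647, 0.1193, 0.2775]
eef_rot: [-0.116, 0.993, -0.001, -0.0]
force: [-0.2, 0.9, -0.0]
opening: 0.0004
gripper_force: 0.0
[ 1.41241104e-01  2.45045119e-01  1.55629641e+00 -1.13825726e-03
  1.34084287e+00 -1.66129171e+00] [-0.23160014  0.88836114 -0.00877934] [0.00043548 0.00345585 0.0424833 ]
```

```bash
python3 -m creep '[[0.0005,0.0035,0.025,0,0,0],[0.0005,0.0035,0.05,0,0,0],[0.0005,0.0035,0.06,0,0,0],[0.0005,0.0035,0.07,0,0,0],[0.0005,0.0035,0.075,0,0,0]]'
python3 -m creep '[[0,0,0.005,0,0,0],[0,0,0.01,0,0,0],[0,0,0.014,0,0,0],[0,0,0.016,0,0,0],[0,0,0.016,0,0,0]]'
python3 -c "
from h import *
cv2.imwrite('pics/p1.png',cv2.resize(grab_frame('side')[140:235,195:315],None,fx=5,fy=5,interpolation=cv2.INTER_CUBIC))"
```

```text
time: 2.7
position: [0.6612, 0.1264, 0.204]
eef_rot: [-0.117, 0.993, -0.0, 0.0]
force: [-1.3, -0.0, 2.1]
opening: 0.0002
gripper_force: 1.1
time: 3.32
position: [0.6613, 0.1264, 0.1879]
eef_rot: [-0.117, 0.993, 0.0, 0.0]
force: [-1.7, -0.2, 3.7]
opening: 0.0005
gripper_force: 1.8
```

View pics/p1.png

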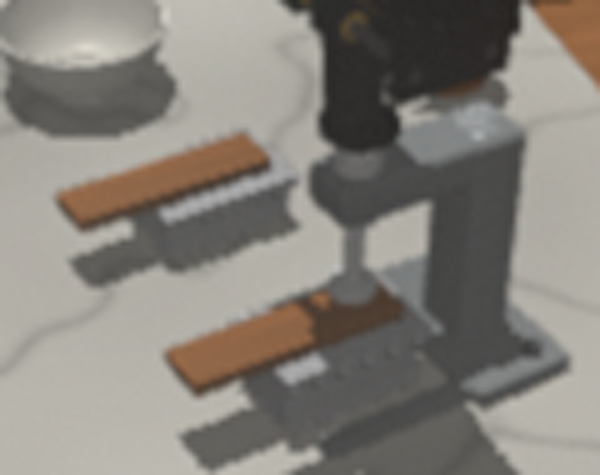

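The picture shows the fingers on the knob, with the foot close above the board and a thin gap left. I'll push on to the stop.

```bash
python3 -m creep '[[0,0,0.002,0,0,0],[0,0,0.004,0,0,0],[0,0,0.005,0,0,0],[0,0,0.0055,0,0,0],[0,0,0.006,0,0,0]]'
python3 -m creep '[[0,0,0.0005,0,0,0],[0,0,0.001,0,0,0],[0,0,0.001,0,0,0],[0,0,0.001,0,0,0]]'
```

```text
time: 4.0
position: [0.6614, 0.1264, 0.1833]
eef_rot: [-0.117, 0.993, 0.0, 0.001]
force: [-3.2, -0.7, 11.1]
opening: 0.0004
gripper_force: 5.5
time: 4.5
position: [0.6614, 0.1264, 0.1832]
eef_rot: [-0.117, 0.993, 0.0, 0.001]
force: [-4.8, -0.3, 12.5]
opening: 0.0004
gripper_force: 6.5
```

```bash
python3 -m creep '[[0,0,-0.015,0,0,0],[0,0,-0.035,0,0,0],[0,0,-0.06,0,0,0],[0,0,-0.085,0,0,0],[0,0,-0.085,0,0,0]]' 
python3 -c "
from h import *
s=read_state();print(s['position'],s['force'],rows([.4947,-.134,.15]),R.from_quat(s['eef_rot']).as_matrix()[:,1])"
```

```text
time: 5.12
position: [0.6624, 0.1265, 0.2686]
eef_rot: [-0.117, 0.993, 0.0, 0.002]
force: [-0.1, -0.4, 0.2]
opening: 0.0006
gripper_force: 0.0
[0.66238555 0.12654202 0.26861964] [-0.07119395 -0.3570741   0.16897327] [ 0.22417314 -0.21439937  0.11768824] [-2.32342905e-01  9.72633837e-01 -4.38938912e-04]
```

```bash
python3 -m creep '[[0.036,-0.034,0,0,0,0],[0.072,-0.068,0,0,0,0],[0.108,-0.102,0,0,0,0],[0.144,-0.136,0,0,0,0],[0.18,-0.17,0,0,0,0]]' 0.65
python3 -m creep '[[0.03,-0.03,0.03,0,0,4],[0.044,-0.044,0.08,0,0,8],[0.044,-0.044,0.118,0,0,11.5],[0.044,-0.044,0.118,0,0,11.5]]'
python3 -c "
from h import *
s=read_state();print(s['position'],s['opening'],rows([.4947,-.134,.004]),R.from_quat(s['eef_rot']).as_matrix()[:,1])
f=grab_frame('top')
cv2.imwrite('pics/p2.png',cv2.resize(f[180:270,270:390],None,fx=5,fy=5,interpolation=cv2.INTER_CUBIC))"
```

```text
time: 5.75
position: [0.5236, -0.0818, 0.2641]
eef_rot: [-0.117, 0.993, 0.0, -0.001]
force: [0.1, -0.2, 0.2]
opening: 0.0483
gripper_force: 0.0
time: 6.25
position: [0.4888, -0.1329, 0.1431]
eef_rot: [-0.017, 1.0, 0.002, -0.005]
force: [0.2, -0.5, -0.5]
opening: 0.0575
gripper_force: 0.0
[ 0.48878735 -0.13294006  0.14312622] 0.05748389458297618 [-0.00716062 -0.00172375  0.13906093] [-0.03352771  0.99943217  0.00335075]
```

View pics/p2.png

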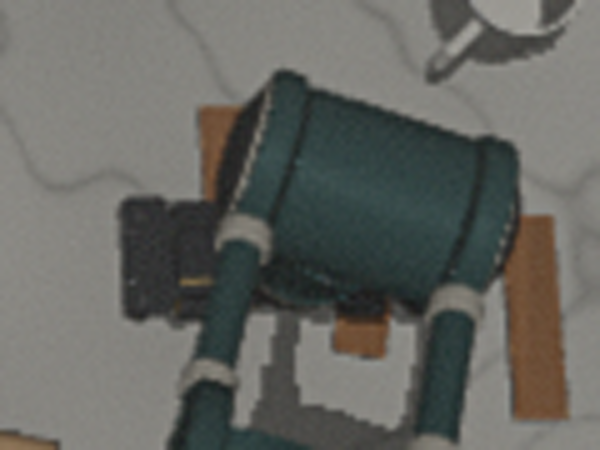

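The wrist hides board A in this picture, but the other boards lie undisturbed. I'll descend on the measured pose.

```bash
python3 -m creep '[[-0.006,-0.0015,0.04,0,0,0],[-0.006,-0.0015,0.08,0,0,0],[-0.006,-0.0015,0.11,0,0,0],[-0.006,-0.0015,0.11,0,0,0],[-0.006,-0.0015,0.11,0,0,0]]'
python3 -c "
from h import *
s=read_state();M=R.from_quat(s['eef_rot']).as_matrix();print(s['position'],rows([.4947,-.134,.004]),M[:,1],M[:,2],s['qd'])"
```

```text
time: 6.92
position: [0.501, -0.1355, 0.0399]
eef_rot: [-0.017, 1.0, -0.001, 0.002]
force: [0.5, 0.6, -0.5]
opening: 0.0571
gripper_force: 0.0
[ 0.50095025 -0.1355031   0.03987264] [0.00630688 0.00176105 0.03585099] [-0.03472888  0.99939609 -0.0011652 ] [ 0.0031785  -0.00105545 -0.99999439] [-1.22612127e-03 -1.29419395e-02 -5.75085938e-03 -2.46570780e-05
 -5.44085576e-03  1.22893231e-03]
```

```bash
python3 -m creep '[[0.006,0.002,0.012,0,0,0],[0.006,0.002,0.024,0,0,0],[0.006,0.002,0.032,0,0,0],[0.006,0.002,0.035,0,0,0],[0.006,0.002,0.035,0,0,0]]'
python3 -m creep '[[0,0,0,0,0,0],[0,0,0,0,0,0],[0,0,0,0,0,0],[0,0,0,0,0,0],[0,0,0,0,0,0]]' 0 30
```

```text
time: 7.55
position: [0.4927, -0.1333, 0.0023]
eef_rot: [-0.017, 1.0, 0.0, -0.0]
force: [-0.4, -0.7, 0.0]
opening: 0.0573
gripper_force: 0.0
time: 8.18
position: [0.4932, -0.1335, 0.003]
eef_rot: [-0.017, 1.0, -0.0, 0.0]
force: [-0.5, -0.2, 3.1]
opening: 0.0353
gripper_force: 29.9
```

```bash
python3 -m creep '[[0,0,-0.03,0,0,0],[0,0,-0.07,0,0,0],[0,0,-0.1,0,0,0],[0,0,-0.1,0,0,0]]'
python3 -m creep '[[0,0.05,0,0,0,-3],[0,0.1,0,0,0,-6],[0,0.15,0,0,0,-9],[0,0.195,0,0,0,-11.3],[0,0.214,0,0,0,-11.3]]'
python3 -m creep '[[0,0,0.01,0,0,0],[0,0,0.02,0,0,0],[0,0,0.02,0,0,0],[0,0,0.02,0,0,0]]'
python3 -c "
from h import *
s=read_state();M=R.from_quat(s['eef_rot']).as_matrix();print(s['position'],rows([.5645,.0993,.075]),M[:,1],M[:,2],s['qd'].round(3))
f=grab_frame('side')
cv2.imwrite('pics/p3.png',cv2.resize(f[120:250,170:320],None,fx=4.5,fy=4.5,interpolation=cv2.INTER_CUBIC))"
```

```text
time: 8.68
position: [0.495, -0.134, 0.1052]
eef_rot: [-0.017, 1.0, -0.001, 0.003]
force: [0.3, 0.6, 0.2]
opening: 0.0354
gripper_force: 29.9
time: 9.3
position: [0.4839, 0.0825, 0.1006]
eef_rot: [-0.117, 0.993, 0.0, -0.002]
force: [0.3, -0.7, -0.6]
opening: 0.0353
gripper_force: 29.9
time: 9.8
position: [0.4855, 0.0797, 0.0823]
eef_rot: [-0.115, 0.993, -0.0, -0.0]
force: [0.4, -0.4, -0.5]
opening: 0.0356
gripper_force: 29.9
[0.48554748 0.07967339 0.08231002] [-0.08135277  0.00114409  0.00724969] [-2.27577670e-01  9.73759931e-01 -4.24055668e-05] [-7.11937588e-04 -2.09935371e-04 -9.99999725e-01] [ 0.004 -0.01  -0.01   0.001 -0.001  0.   ]
```

View pics/p3.png

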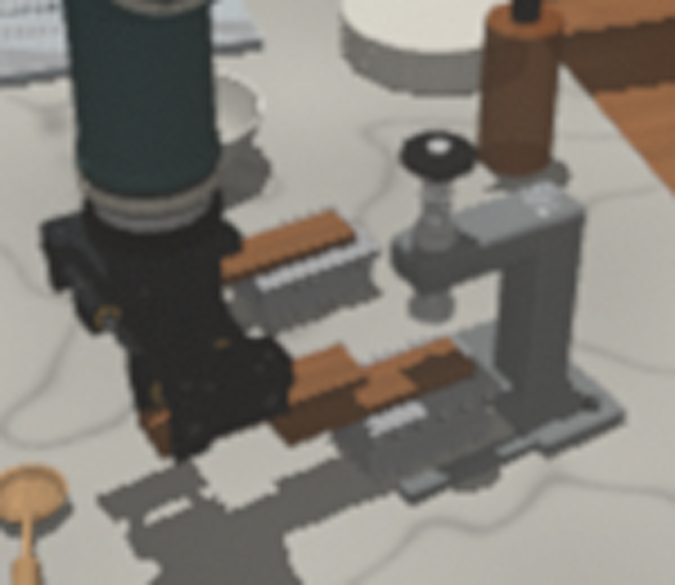

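The held board is level at the front, aligned with the stack, and the plunger is back up. Now I'll slide it in and lower it.

```bash
python3 -m creep '[[-0.015,0.001,0.008,0,0,0],[-0.035,0.001,0.008,0,0,0],[-0.055,0.001,0.008,0,0,0],[-0.075,0.001,0.008,0,0,0],[-0.081,0.001,0.008,0,0,0]]'
python3 -m creep '[[0,0,0.002,0,0,0],[0,0,0.005,0,0,0],[0,0,0.008,0,0,0],[0,0,0.01,0,0,0],[0,0,0.01,0,0,0]]'
python3 -c "
from h import *
s=read_state();M=R.from_quat(s['eef_rot']).as_matrix();print(s['position'],rows([.5645,.0993,.061]),s['force'])"
```

```text
time: 10.48
position: [0.5658, 0.0999, 0.0753]
eef_rot: [-0.115, 0.993, -0.0, 0.001]
force: [0.5, 0.0, -0.2]
opening: 0.0352
gripper_force: 29.9
time: 11.1
position: [0.5639, 0.1, 0.0644]
eef_rot: [-0.115, 0.993, -0.0, -0.0]
force: [-0.4, -0.3, 0.0]
opening: 0.0355
gripper_force: 29.9
[0.56388274 0.10001288 0.06444308] [-0.00043959 -0.00083547  0.00344279] [-0.41062406 -0.33632718  0.02129713]
```

```bash
python3 -m creep '[[0,-0.0005,0.001,0,0,0],[0,-0.0005,0.002,0,0,0],[0,-0.0005,0.003,0,0,0],[0,-0.0005,0.003,0,0,0]]'
python3 -m creep '[[0,0,0,0,0,0],[0,0,0,0,0,0],[0,0,0,0,0,0],[0,0,0,0,0,0]]' 0.65
python3 -m creep '[[0.002,0,-0.015,0,0,0],[0.01,0,-0.04,0,0,0],[0.04,0,-0.06,0,0,0],[0.08,0,-0.08,0,0,0],[0.12,0,-0.08,0,0,0]]'
python3 -c "
from h import *
f=grab_frame('side')
a=cv2.resize(f[130:240,195:305],(480,480),interpolation=cv2.INTER_CUBIC);g=cv2.resize(grab_frame('top')[140:230,200:270],(320,411),interpolation=cv2.INTER_CUBIC)
o=np.zeros((480,800,3),np.uint8);o[:,:480]=a;o[:411,480:]=g
cv2.imwrite('pics/p4.png',o)"
```

```text
time: 11.6
position: [0.5643, 0.0996, 0.0616]
eef_rot: [-0.115, 0.993, 0.0, -0.0]
force: [-0.1, 0.2, -1.0]
opening: 0.0354
gripper_force: 29.9
time: 12.1
position: [0.5644, 0.0996, 0.0618]
eef_rot: [-0.115, 0.993, 0.0, 0.0]
force: [-0.2, -0.5, -0.0]
opening: 0.0573
gripper_force: 0.0
time: 12.72
position: [0.4484, 0.072, 0.1448]
eef_rot: [-0.115, 0.993, -0.0, 0.003]
force: [-0.0, 0.7, -0.5]
opening: 0.0572
gripper_force: 0.0
```

View pics/p4.png

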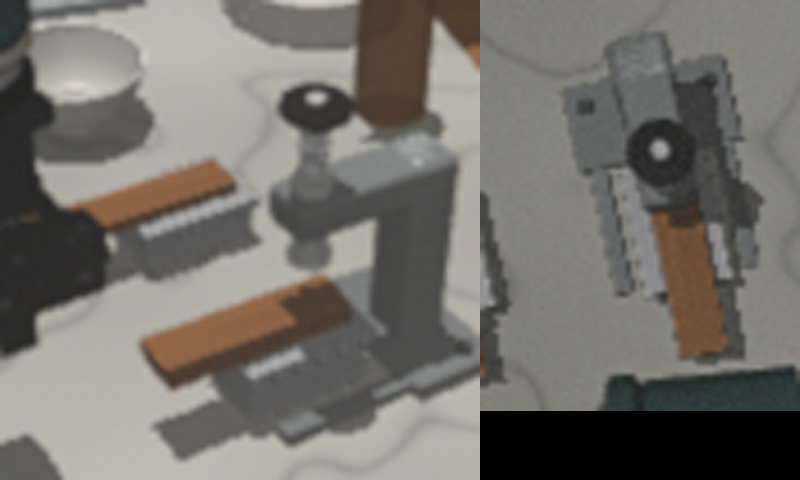

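The stack is two boards, square and flat under the raised foot. Now the final press.

```bash
python3 -m creep '[[0,0,-0.05,0,0,0],[0,0,-0.1,0,0,0],[0,0,-0.125,0,0,0],[0,0,-0.125,0,0,0]]' 0 30
python3 -m creep '[[-0.05,0,0,0,0,0],[-0.1,0,0,0,0,0],[-0.15,0,0,0,0,0],[-0.2,0.001,0,0,0,0],[-0.22,0.002,0,0,0,0]]'
python3 -m creep '[[0,0,0,0,0,0],[0,0,0,0,0,0]]'
python3 -c "
from h import *
s=read_state();print(rows([.6625,.124,.195]),s['position'])"
```

```text
time: 13.32
position: [0.4499, 0.0724, 0.2701]
eef_rot: [-0.115, 0.993, -0.0, 0.003]
force: [-0.3, -0.5, -0.1]
opening: 0.0197
gripper_force: 0.0
time: 13.95
position: [0.6628, 0.1249, 0.2633]
eef_rot: [-0.115, 0.993, -0.0, -0.002]
force: [-0.7, -0.1, -0.5]
opening: 0.0003
gripper_force: 0.0
time: 14.2
position: [0.6601, 0.1242, 0.2651]
eef_rot: [-0.115, 0.993, -0.0, -0.001]
force: [-0.3, -0.8, -0.3]
opening: 0.0006
gripper_force: 0.0
[-0.00245624 -0.00073815  0.07006042] [0.66014262 0.12418981 0.26506745]
```

```bash
python3 -m creep '[[-0.002,-0.001,0.02,0,0,0],[-0.002,-0.001,0.04,0,0,0],[-0.002,-0.001,0.055,0,0,0],[-0.002,-0.001,0.065,0,0,0],[-0.002,-0.001,0.07,0,0,0]]'
python3 -m creep '[[0,0,0.002,0,0,0],[0,0,0.004,0,0,0],[0,0,0.006,0,0,0],[0,0,0.007,0,0,0],[0,0,0.008,0,0,0]]'
```

```text
time: 14.82
position: [0.6629, 0.1238, 0.1961]
eef_rot: [-0.115, 0.993, -0.0, -0.001]
force: [-2.4, -0.6, 3.0]
opening: 0.0006
gripper_force: 1.5
time: 15.45
position: [0.6638, 0.124, 0.189]
eef_rot: [-0.115, 0.993, 0.0, 0.0]
force: [-1.3, -0.5, 4.2]
opening: 0.0
gripper_force: 1.9
```

```bash
python3 -m creep '[[0,0,0.001,0,0,0],[0,0,0.002,0,0,0],[0,0,0.003,0,0,0],[0,0,0.0035,0,0,0],[0,0,0.0035,0,0,0]]'
```

```text
time: 16.08
position: [0.6639, 0.124, 0.1884]
eef_rot: [-0.115, 0.993, 0.0, 0.001]
force: [-6.0, -0.9, 14.8]
opening: 0.0006
gripper_force: 7.2
```

```bash
python3 -m creep '[[0,0,0.0005,0,0,0],[0,0,0.001,0,0,0],[0,0,0.001,0,0,0],[0,0,0.001,0,0,0],[0,0,0.001,0,0,0]]'
python3 -m creep '[[0,0,0,0,0,0],[0,0,0,0,0,0],[0,0,0,0,0,0],[0,0,0,0,0,0]]'
python3 -c "
from h import *
a=cv2.resize(grab_frame('side')[130:240,195:305],(560,560),interpolation=cv2.INTER_CUBIC)
cv2.imwrite('pics/p5.png',a)"
```

```text
time: 16.7
position: [0.6639, 0.124, 0.1884]
eef_rot: [-0.115, 0.993, 0.0, 0.001]
force: [-8.0, -0.9, 17.9]
opening: 0.0005
gripper_force: 8.9
time: 17.2
position: [0.6639, 0.124, 0.1884]
eef_rot: [-0.115, 0.993, 0.0, 0.001]
force: [-9.0, -0.9, 18.0]
opening: 0.0003
gripper_force: 8.9
```

View pics/p5.png

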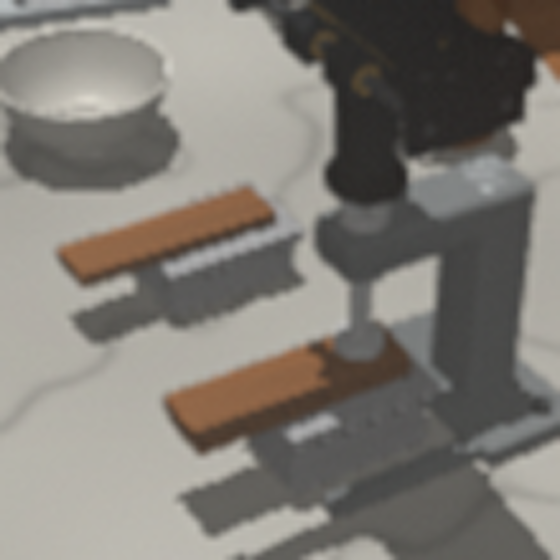

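The foot bears on the two-board stack, which is still square. I'll ease the sideways load a little before handing in.

```bash
python3 -m creep '[[0.0005,0,0,0,0,0],[0.001,0,0,0,0,0],[0.001,0,0,0,0,0],[0.001,0,0,0,0,0],[0.001,0,0,0,0,0]]'
```

```text
time: 17.88
position: [0.6639, 0.124, 0.1884]
eef_rot: [-0.115, 0.993, 0.0, 0.002]
force: [-4.8, -1.1, 16.2]
opening: 0.0005
gripper_force: 8.0
```

```bash
python3 -m creep '[[0.0005,0,0.0003,0,0,0],[0.0005,0,0.0003,0,0,0],[0.0005,0,0.0003,0,0,0],[0.0005,0,0.0003,0,0,0]]' && python3 -c "
from bench import *
print(read_state()['force'],sign_off())"
```

```text
time: 18.38
position: [0.6639, 0.124, 0.1884]
eef_rot: [-0.115, 0.993, 0.0, 0.003]
force: [-4.7, -0.8, 16.9]
opening: 0.0007
gripper_force: 8.1
the job is handed in; nothing more can be done
[-4.66991052 -0.78083841 16.94692092] None
```

I pressed the empty plunger to its stop, let it spring back, laid one extra board on the tall tin's board, and handed the job in with the plunger held on the stack at about 34.6 mm of stroke and 17 N. `sign_off()` returned no verdict.

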